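Take the price display off its keyhole stand

TASK

The shop scale's price display hangs by two keyhole slots on the headed studs of its sloping stand. Without gripping it, push it up the slope until the stud heads stand in the wide ends of the slots; only then grip it by the pads on its sides, lift it straight off without forcing it, and lay it gently down, flat and screen up, in the shallow steel tray. Leave the jars and the bottle where they are.

Things in the scene. Friction and masses are not known exactly. Their poses are not given: they have to be found in the camera images.
- display: Price display, loose, about 0.35 kg: bare aluminium back plate 110 (x) x 190 (y) x 5 mm with a grey case 100 x 50 x 45 mm on its middle, screen on top. Origin at the centre, 25 mm above the plate's underside. z points out of the screen, x along the case (down the slope while hung), y across to the ears with the slots. Friction keeps it where it is pushed to.
- push_face (a point): Middle of the case's end face on the display's +x side (the lower end while it hangs), 50 mm along x from the display's centre: push here, towards the display's -x, 10 to 45 mm above the plate's underside. The plate sticks out 5 mm beyond this face.
- wide_left (a point): Centre of the wide end of the slot in the display's +y ear, mid-thickness of the plate, 15 mm along x and 70 mm along y from the display's centre. Octagonal, 26 mm across. From there the slot, 11 mm wide, runs along the display's -x; the hung stud sits 30 mm along it, at its end.
- wide_right (a point): The same for the slot in the -y ear. The display comes off when both wide ends are centred on the studs, give or take 4 mm: it must be pushed 30 mm up the slope. 8 mm farther the slots end.
- left_pad: Black rubber pad on the case's +y side, part of the display, 70 (x) x 3 x 32 (z) mm; origin at its centre, 5 mm above the display's centre and 26.5 mm to +y. The display is 56 mm wide over the two pads. Fingertips must stay above the plate (5 mm thick), which sticks out under the pads.
- right_pad: The like pad on the display's -y side, 26.5 mm from its centre.
- face: Sloping plate of the stand, fixed, 200 (x) x 220 (y) mm, 24 degrees from level, middle 85 mm above the counter. Origin in the middle of its upper surface; x points down the slope, y level, z square out of the plate. The display hangs flat on it, axes parallel, its centre at x = +15, y = 0, z = +25 mm; free to lift off at x = -15 mm. Lift along z; it is clear after 15 mm.
- stud_left (a point): Centre of the top of the stud's head at x = 0, y = +70 mm of the sloping plate. Steel; head 18 mm across and 4 mm thick, top 12 mm above the plate; neck 8 mm across, 8 mm long.
- stud_right (a point): The same for the stud at y = -70 mm.
- stand: The stand as a whole, fixed, of grey painted steel. Upright frame, z up, origin on the counter below the middle of the sloping plate; 220 mm wide (y), 185 mm deep, 126 mm high at its back; the low edge is on its +x side.
- tray: Shallow open tray of bare steel, fixed, outside 200 (x) x 280 (y) x 22 mm, walls and floor 4 mm. Origin at the centre of its underside on the counter, z up. The display fits in with its long (y) side along the tray's, either way round; it then lies with its centre 29 mm above the counter.
- jar_a: Bystander: amber jar, 86 mm across, 120 mm high, loose; origin at the centre of its base.
- jar_b: Bystander: clear jar, 80 mm across, 100 mm high, loose; origin at the centre of its base.
- bottle: Bystander: white bottle, 60 mm across, 170 mm high, loose; origin at the centre of its base.
Not all that is in view belongs to the job. There is more than one size of the display; the one meant has the size given above.

How it is judged:
By the outcome, as a careful person would: the job done as asked, in the order asked, and still so for the second after the job is handed in, with the robot touching nothing.
It also fails if it takes over 58 s, if anything falls off the work surface, if the arm or the gripper's body presses on something with over 40 N, if the wrist force passes 120 N, or if a joint passes its speed limit or range.

ROBOT

A 6-joint arm with a two-finger parallel gripper is mounted at the origin on the work surface. World frame = base frame: x ahead of the robot, y to its left, z up, the work surface at z = 0. Lengths are in mm, angles in rad, forces in N, time in s.
With the tool pointing down it reaches from about 275 to 1000 mm from the base axis. Payload 8.4 kg.
Tool frame: the origin (TCP) lies at the very end of the fingers, on their centre line; the grasp point (between the pads) lies 19 mm behind it; z points along the fingers, y is the direction in which the jaws open and shut (so a half turn about z gives the same grasp; the last joint's range is limited). The gripper opens to 85 mm and grips with 20 to 120 N. Pads are 22 mm wide; open, the fingers measure 114 mm over their backs; the gripper's body (76 mm by 85 mm) begins 54 mm behind the grasp point. The pads swing forward as they close: fully open they stand 13 mm farther back than shut.
Start: joints at [-1.232, 0.353, 1.633, -0, 1.155, -0.002], TCP at [208.899, -589.058, 231.281] pointing down, gripper open.
Joint ranges: [-2.63, 2.63], [-0.92, 2.1], [0.06, 2.66], [-1.3, 4.44], [0, 2.69], [-3.02, 3.02]. Speed limits (rad/s): [2.22, 2.22, 2.79, 3.14, 3.14, 3.14].

INTERFACE

Orientations are given as [roll, pitch, yaw] about the fixed x, y, z axes, in that order (R = Rz(yaw) Ry(pitch) Rx(roll)).
In Python, from rig import sense, grab_frame, get_calibration, sign_off, boxes_of, trace gives the robot as it stands.
- The arm moves only by the tool servo_tool, never from a script. Its argument "rows" is a list of rows, each a list of 3 entries, a list of its own where there are three numbers: the finger opening in mm, from 0 to 85.4, then the shift along the tool's x, y, z in mm, then the turn, a rotation vector about the tool's x, y, z in degrees. A call has 1 to 8 rows; each row shifts and turns the commanded pose from where the row before left it, along the tool's axes as they then stand; what a row does not reach is not made up. A row lasts 1/8 s, in which the tool goes at most 62.5 mm and 10.7 degrees, less where a joint would pass 70% of its speed; a pose out of reach is approached as far as the arm can. A call is refused whole if a number of a shift passes 62.5 or a number of a turn 10.7, either way. A call with a gripper value outside its range is refused whole. The fingers move at their own pace and stop on an object; "force" is the grip in N (left out, the last holds). Time passes only in rows, so rows that do not move let the fingers close. It gives the time, the measured TCP pose, the force and the opening at its end, in the units of the state.
- sense(): the state, without advancing time (a new reading comes with each control period).
- grab_frame(name): name is "scene" or "top" or "wrist"; returns the picture (480x640x3 uint8, blue, green, red); there is no depth.
- get_calibration(name): a dict with "intrinsics" (3x3 intrinsics, pixels), "world_to_cam" (4x4, takes a point from world to camera coordinates). Camera axes: x right, y down, z forward; pixel columns grow to the right and rows downward; lengths in mm; the calibration is good to about 2 mm. The wrist camera is an equidistant fisheye: a pixel r from the principal point sees the ray r / f radians off the axis. A picture is of the moment at which its call begins: read the wrist's pose just before it. get_calibration takes no time and is no camera call; for the wrist camera it gives the pose at the moment of the call.
- sign_off(): hands the job in, once; it reports no verdict.
Trained networks look in the newest picture that a camera, given by its name, has taken for a name from the list of things; names that differ only in an ending like _2 or _b are one class to them, and where a whole thing is asked for, a point or a joint stands for the part that bears it (a point fixed in the world has none). Each returns a list of dicts, best first, with "conf" (0 to 1); they miss things now and then, are a little off and sometimes report something else, mostly with a low value. They report only what shows in the picture. A call takes as long as a camera call. They do not tell look-alikes from the thing itself.
- boxes_of(camera, thing): "centre" ([x, y, z] in mm, in the coordinates of the camera as it stood for that picture, good to about 4 mm: the middle of the surface that is visible of it).
- trace(camera, thing): "mask" (480x640 bool, what is visible of it).
The state is a dict: "clock": time; "qpos": joint angles; "qvel": joint speeds; "joint_efforts": joint torques, N m; "eef_pos": TCP position; "tcp_rot": TCP orientation; "contact_force": force on the tool from outside, world axes, zero at the start; "wrist_torque": the same for the moment, N m; "opening": opening from 0.0 (shut) to 1.0 (fully open).
Only numpy, scipy, OpenCV 4.12 (cv2) and the standard library are available. Lean on these libraries where they do the work, as an engineer would, in place of code of your own. Each camera call takes 0.05 s, during which the arm holds its last target. There are 200 camera calls.

## Working session

There is one attempt and no reset: what is moved stays moved. The work goes in short steps, Python scripts to look and compute and a tool call to move; the robot and the scene stay as the last step left them, time stands still between calls to the robot, and variables do not carry over. Pictures are saved under pics/ and viewed, about 8 in all and at most 12, crops included, and the job is handed in when it is done.

Besides the shell and the picture viewer there is one more tool, called after "Call:" by a JSON object that holds its "name" and its "arguments". servo_tool: Moves the arm, as the interface text tells. Its arguments: {"type":"object","properties":{"rows":{"type":"array","items":{"type":"array"}},"force":{"type":"number"}},"required":["rows"]}

```bash
mkdir -p pics; ls; cat > h.py <<'E'
import numpy as np, cv2
from rig import *
from scipy.spatial.transform import Rotation as R
def world(cam,p):
    T=np.linalg.inv(np.array(get_calibration(cam)["world_to_cam"])); return T[:3,:3]@np.array(p)+T[:3,3]
def proj(cam,P):
    c=get_calibration(cam);T=np.array(c["world_to_cam"]);P=np.atleast_2d(P)@T[:3,:3].T+T[:3,3];q=P@np.array(c["intrinsics"]).T
    return q[:,:2]/q[:,2:]
E
python3 - <<'E'
from h import *
s=sense();print(s["clock"],s["eef_pos"],s["tcp_rot"],s["contact_force"])
a=grab_frame("scene");cv2.imwrite("pics/s.png",a)
b=grab_frame("top");cv2.imwrite("pics/t.png",b)
for cam in("scene","top"):
  for t in "display push_face wide_left wide_right left_pad face stud_left stand tray jar_a jar_b bottle".split():
    for o in boxes_of(cam,t)[:4]:
      w=world(cam,o["centre"]);print(cam,t,round(o["conf"],2),w.round(),proj(cam,w)[0].round())
E
```

```text
pics
0.0 [ 208.72052403 -588.59401294  230.54526802] [-3.14016513e+00 -4.00707861e-06  3.40816866e-01] [-0.544447   -0.57180834  0.72974678]
scene display 0.79 [ 214. -264.   72.] [356. 165.]
scene display 0.73 [ 803. -280.   41.] [191. 287.]
scene display 0.66 [ 566. -146.   99.] [298. 249.]
scene push_face 0.89 [ 211. -264.   73.] [357. 164.]
scene push_face 0.81 [ 574. -141.   97.] [297. 252.]
scene push_face 0.72 [ 803. -281.   38.] [191. 288.]
scene wide_left 0.86 [ 210. -272.   68.] [355. 164.]
scene wide_left 0.77 [ 572. -147.   97.] [296. 251.]
scene wide_left 0.72 [ 798. -278.   35.] [193. 288.]
scene wide_right 0.8 [ 803. -278.   36.] [192. 289.]
scene wide_right 0.68 [ 212. -267.   67.] [356. 165.]
scene wide_right 0.64 [ 574. -147.   94.] [295. 252.]
scene left_pad 0.58 [ 572. -138.  111.] [298. 249.]
scene face 0.76 [ 507. -161.  102.] [310. 232.]
scene face 0.7 [ 572. -143.   98.] [297. 251.]
scene stand 0.62 [ 522. -138.   74.] [313. 247.]
scene tray 0.89 [519. 220.   3.] [422. 350.]
scene tray 0.18 [ 524. -137.   75.] [312. 248.]
scene jar_a 0.92 [790. -56.  88.] [254
[... 798 characters left out ...]
left 0.63 [766. -79. 100.] [303. 120.]
top wide_right 0.86 [ 196. -283.   70.] [407. 402.]
top wide_right 0.81 [ 791. -288.   42.] [400. 118.]
top wide_right 0.77 [ 560. -170.   98.] [349. 219.]
top left_pad 0.44 [ 568. -143.  119.] [335. 213.]
top stud_left 0.81 [ 497. -169.  108.] [348. 249.]
top stand 0.84 [ 496. -176.  105.] [352. 250.]
top tray 0.9 [515. 218.   4.] [167. 248.]
top jar_a 0.88 [779.  82. 118.] [223. 111.]
top jar_a 0.87 [766. -81. 101.] [304. 120.]
top jar_a 0.4 [ 557. -171.   99.] [349. 220.]
top jar_b 0.88 [779.  82. 118.] [223. 111.]
top jar_b 0.87 [766. -81. 101.] [304. 120.]
top jar_b 0.4 [ 557. -171.   99.] [349. 220.]
top bottle 0.61 [ 471. -514.  111.] [524. 261.]
```

View pics/s.png

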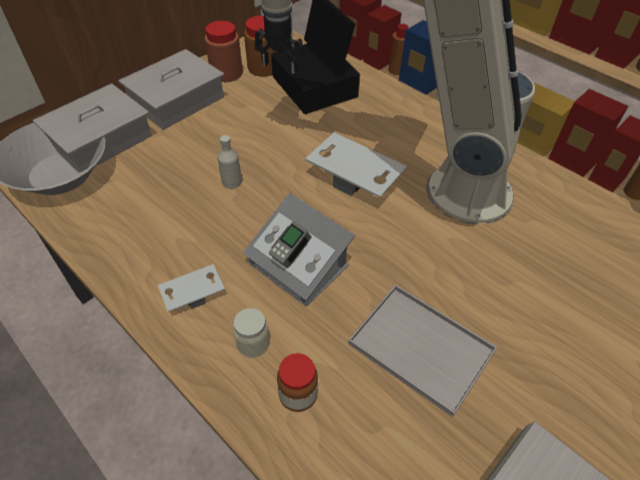

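View pics/t.png

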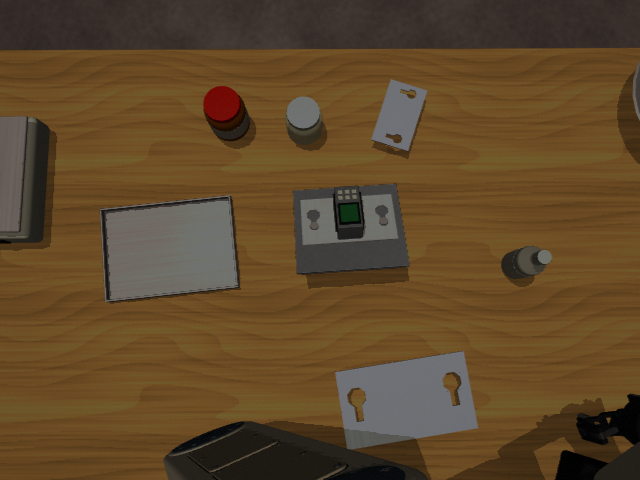

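Top view (up = world +x): the display hung on the stand is at (348,213), with studs near (314,213) and (383,210). There are two look-alikes lying upside down on the counter: a large one at (405,400) and a small one at (399,116). Only the hung one fits the description, since it is on the stand with its screen up. I'll check its size in an enlarged crop. The tray is at (170,249), the jars at (225,110) and (303,120), and the bottle at (525,262).

```bash
python3 - <<'E'
from h import *
b=cv2.imread("pics/t.png");c=b[170:290,275:430]
c=cv2.resize(c,None,fx=5,fy=5,interpolation=cv2.INTER_CUBIC);cv2.imwrite("pics/tc.png",np.clip(c*1.6,0,255).astype(np.uint8))
for t in("tray","stand"):
  m=trace("top",t)[0]["mask"].astype(np.uint8)
  h=cv2.convexHull(max(cv2.findContours(m,0,2)[0],key=cv2.contourArea))
  print(t,m.sum(),cv2.approxPolyDP(h,5,True)[:,0].tolist(),cv2.minAreaRect(h))
E
```

```text
tray 12439 [[231, 197], [237, 286], [105, 300], [102, 209]] ((167.68511962890625, 248.24549865722656), (93.95787048339844, 136.7331085205078), 83.94580078125)
stand 4884 [[396, 186], [408, 265], [296, 272], [296, 190]] ((349.2871398925781, 228.94656372070312), (85.76565551757812, 112.83956909179688), 85.6567611694336)
```

View pics/tc.png

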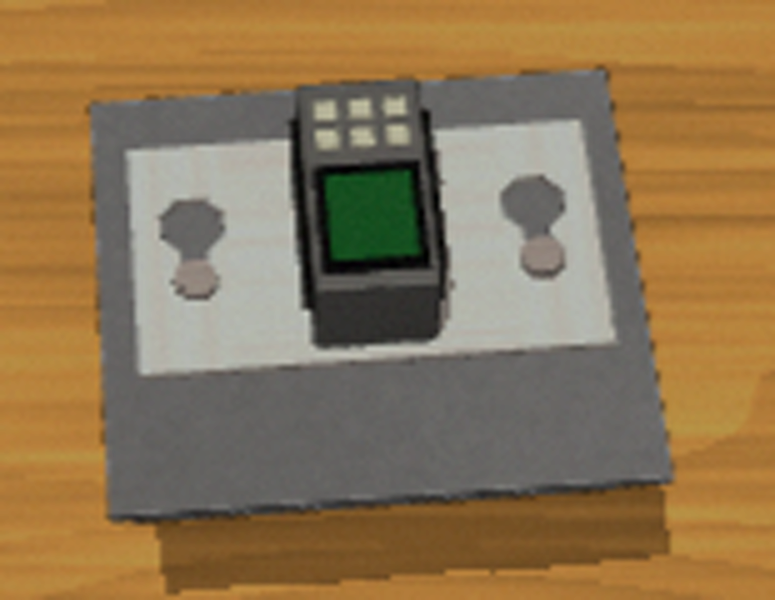

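The crop confirms it: screen up, keypad at the low end, stud heads in the narrow slot ends at crop (195,280) and (543,256), wide ends free at (192,225) and (533,202). The plate corners are at (126,150), (582,120), (617,342) and (140,374). I'll fit the poses and check the size from these.

```bash
cat > fit.py <<'E'
from h import *
from scipy.optimize import least_squares
px=lambda a:(np.array(a)+.5)/5-.5+[275,170]
def FR(p): return R.from_euler("xyz",[0,np.radians(24),p[3]]).as_matrix()
L=np.array([[100,110,0],[100,-110,0],[-100,-110,0],[-100,110,0],[0,70,12],[0,-70,12],[70,95,5],[70,-95,5],[-40,-95,5],[-40,95,5]])
U=px([[90,102],[607,70],[672,481],[108,518],[195,280],[543,256],[126,150],[582,120],[617,342],[140,374]])
f=lambda p:(proj("top",L@FR(p).T+p[:3])-U)
def fr(p): return np.r_[f(p).ravel(),(p[2]-85)/1.5]
r=least_squares(fr,[510,-170,85,0.05]);p=r.x
T=np.array([[100,140,22],[100,-140,22],[-100,-140,22],[-100,140,22]])
UT=np.array([[102,209.5],[231,197],[238.5,287],[106,300.5]])
g=lambda q:proj("top",T@R.from_euler("z",q[2]).as_matrix().T+[q[0],q[1],0])-UT
rt=least_squares(lambda q:g(q).ravel(),[515,218,0.08])
if __name__=="__main__":
  print("face",p.round(2),np.degrees(p[3]));print(f(p).round(2).tolist())
  print("tray",rt.x.round(3),g(rt.x).round(1).tolist())
  F=FR(p)
  for n,v in dict(push=[65,0,25],grip0=[15,0,30],free=[-15,0,30],ex=[65,0,40]).items(): print(n,(F@v+p[:3]).round(1))
  for n in["scene","top"]:print(n,proj(n,F@[0,70,12]+p[:3]))
  # small shift test on scene: view later
E
python3 fit.py
```

```text
face [ 5.4649e+02 -1.7056e+02  8.5000e+01  6.0000e-02] 3.3809988082832714
[[-0.05, 0.07], [-0.06, -0.12], [0.42, -0.28], [-0.14, -0.13], [0.13, -0.48], [-0.04, -0.2], [0.27, 0.11], [-0.12, 0.29], [-0.15, 0.45], [-0.26, 0.33]]
tray [5.12419e+02 2.06738e+02 9.30000e-02] [[-0.9, -1.2], [0.7, -1.4], [0.7, 1.2], [-0.5, 1.3]]
push [ 615.9 -166.5   81.4]
grip0 [ 572.4 -169.   106.3]
free [ 545.  -170.7  118.5]
ex [ 622.  -166.1   95.1]
scene [[316.31965368 255.70572222]]
top [[313.72625001 225.11581945]]
```

```bash
cat > go.py <<'E'
# python3 go.py face|world x y z : rotation (deg rotvec, tool) then shift in the final tool axes
import sys
from fit import *
s=sense();Rc=R.from_euler("xyz",s["tcp_rot"]).as_matrix()
a=np.array(sys.argv[2:5],float);F=FR(p)
if sys.argv[1]=="face": Rt=F@np.diag([1,-1,-1]);tgt=F@a+p[:3]
else:
  y=float(sys.argv[5]);Rt=R.from_euler("xyz",[np.pi,0,y]).as_matrix();tgt=a
print("t",round(s["clock"],2),"F",np.round(s["contact_force"],1),"op",round(s["opening"],3))
print("now face",(F.T@(s["eef_pos"]-p[:3])).round(1),"tgt world",tgt.round(1),"now",np.round(s["eef_pos"],1))
print("rot",R.from_matrix(Rc.T@Rt).as_rotvec(degrees=True).round(1),"shift",(Rt.T@(tgt-s["eef_pos"])).round(1))
E
python3 go.py face 120 0 100
```

```text
t 1.4 F [-0.1 -0.3 -1.1] op 1.003
now face [-389.9 -397.8  -13.5] tgt world [ 696.5 -161.7  127.5] now [ 208.9 -589.   231.3]
rot [  3.4 -23.8  15.9] shift [ 509.9 -397.8 -113.5]
```

Call:
{"name": "servo_tool", "arguments": {"rows": [[0,[0,0,-40],[1.1,-7.9,5.3]],[0,[0,0,-40],[1.1,-7.9,5.3]],[0,[0,0,-40],[1.2,-8,5.3]],[0,[40,-40,0],[0,0,0]],[0,[45,-40,0],[0,0,0]],[0,[45,-40,0],[0,0,0]],[0,[45,-40,0],[0,0,0]],[0,[45,-40,0],[0,0,0]]]}}

```text
clock: 2.4
eef_pos: [415.4, -374.0, 259.7]
tcp_rot: [-3.141, 0.418, 0.059]
contact_force: [1.0, -0.6, -0.4]
opening: 0.004
```

```bash
python3 go.py face 120 0 100
```

```text
t 2.4 F [ 1.  -0.6 -0.4] op 0.004
now face [-201.6 -195.4  101.5] tgt world [ 696.5 -161.7  127.5] now [ 415.4 -374.   259.7]
rot [-0.  -0.1 -0. ] shift [ 321.6 -195.4    1.5]
```

Call:
{"name": "servo_tool", "arguments": {"rows": [[0,[53,-33,0],[0,0,0]],[0,[53,-33,0],[0,0,0]],[0,[53,-33,0],[0,0,0]],[0,[53,-33,0],[0,0,0]],[0,[53,-33,0],[0,0,0]],[0,[45,-30,0],[0,0,0]],[0,[0,0,0],[0,0,0]]]}}

```text
clock: 3.28
eef_pos: [686.9, -160.8, 131.5]
tcp_rot: [-3.139, 0.42, 0.063]
contact_force: [-0.2, 0.3, 0.2]
opening: 0.003
```

```bash
python3 go.py face 95 0 22; python3 - <<'E'
from h import *
cv2.imwrite("pics/w1.png",grab_frame("wrist"))
E
```

```text
t 3.27 F [-0.2  0.3  0.2] op 0.003
now face [109.7   1.5  99.7] tgt world [ 642.1 -164.9   66.5] now [ 686.9 -160.8  131.5]
rot [-0.   0.1  0.2] shift [-14.7   1.5  77.7]
```

View pics/w1.png

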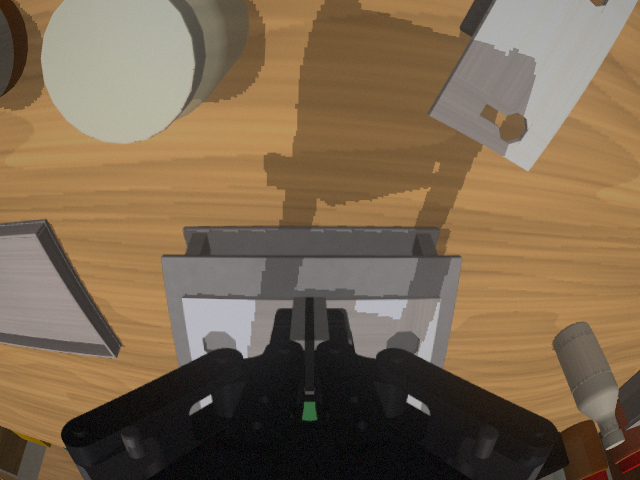

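The wrist view shows the closed fingers centred on the case's keypad end at (312,320). The clear jar at (120,60) is well clear.

Call:
{"name": "servo_tool", "arguments": {"rows": [[0,[0,1.5,30],[0,0,0.2]],[0,[0,0,30],[0,0,0]],[0,[-7,0,18],[0,0,0]],[0,[-5,0,0],[0,0,0]],[0,[0,0,0],[0,0,0]]]}}

```text
clock: 3.95
eef_pos: [643.5, -168.9, 69.6]
tcp_rot: [3.14, 0.416, 0.054]
contact_force: [-0.5, -0.7, 0.6]
opening: 0.004
```

```bash
python3 go.py face 76 0 22
```

```text
t 3.95 F [-0.5 -0.7  0.6] op 0.004
now face [94.8 -4.  25.4] tgt world [ 624.7 -165.9   74.2] now [ 643.5 -168.9   69.6]
rot [-0.  -0.2 -0.3] shift [-18.8  -4.    3.4]
```

Call:
{"name": "servo_tool", "arguments": {"rows": [[0,[-4,-3.5,2],[0,0,0]],[0,[-3,0,0],[0,0,0]],[0,[-3,0,0],[0,0,0]],[0,[0,0,0],[0,0,0]]]}}

```text
clock: 4.45
eef_pos: [632.9, -165.1, 70.4]
tcp_rot: [3.141, 0.418, 0.055]
contact_force: [0.3, -0.7, -0.9]
opening: -0.0
```

```bash
python3 go.py face 76 0 22
```

```text
t 4.45 F [ 0.3 -0.7 -0.9] op -0.0
now face [85.1  0.4 21.9] tgt world [ 624.7 -165.9   74.2] now [ 632.9 -165.1   70.4]
rot [-0.  -0.1 -0.2] shift [-9.1  0.4 -0.1]
```

Next, creep in until contact.

Call:
{"name": "servo_tool", "arguments": {"rows": [[0,[-3,0,0],[0,0,0]],[0,[-2,0,0],[0,0,0]],[0,[-2,0,0],[0,0,0]],[0,[0,0,0],[0,0,0]]]}}

```text
clock: 4.95
eef_pos: [626.5, -165.4, 73.2]
tcp_rot: [3.141, 0.418, 0.055]
contact_force: [0.3, 0.2, 0.0]
opening: 0.001
```

Call:
{"name": "servo_tool", "arguments": {"rows": [[0,[-2,0,0],[0,0,0]],[0,[-2,0,0],[0,0,0]],[0,[-2,0,0],[0,0,0]],[0,[0,0,0],[0,0,0]]]}}

```text
clock: 5.45
eef_pos: [620.9, -165.7, 75.6]
tcp_rot: [3.141, 0.418, 0.055]
contact_force: [0.9, -0.9, 0.0]
opening: 0.003
```

Call:
{"name": "servo_tool", "arguments": {"rows": [[0,[-2,0,0],[0,0,0]],[0,[-2,0,0],[0,0,0]],[0,[-2,0,0],[0,0,0]],[0,[0,0,0],[0,0,0]]]}}

```text
clock: 5.95
eef_pos: [615.3, -166.0, 78.1]
tcp_rot: [3.141, 0.419, 0.055]
contact_force: [1.9, -0.4, -0.9]
opening: 0.001
```

```bash
python3 go.py face 46 0 22; python3 - <<'E'
from h import *
b=grab_frame("top")[170:290,275:430]
c=cv2.resize(b,None,fx=5,fy=5,interpolation=cv2.INTER_CUBIC);cv2.imwrite("pics/tc2.png",np.clip(c*1.6,0,255).astype(np.uint8))
E
```

```text
t 5.95 F [ 1.9 -0.4 -0.9] op 0.001
now face [65.8  0.4 21.7] tgt world [ 597.4 -167.6   86.4] now [ 615.3 -166.    78.1]
rot [-0.  -0.  -0.2] shift [-19.8   0.4  -0.3]
```

View pics/tc2.png

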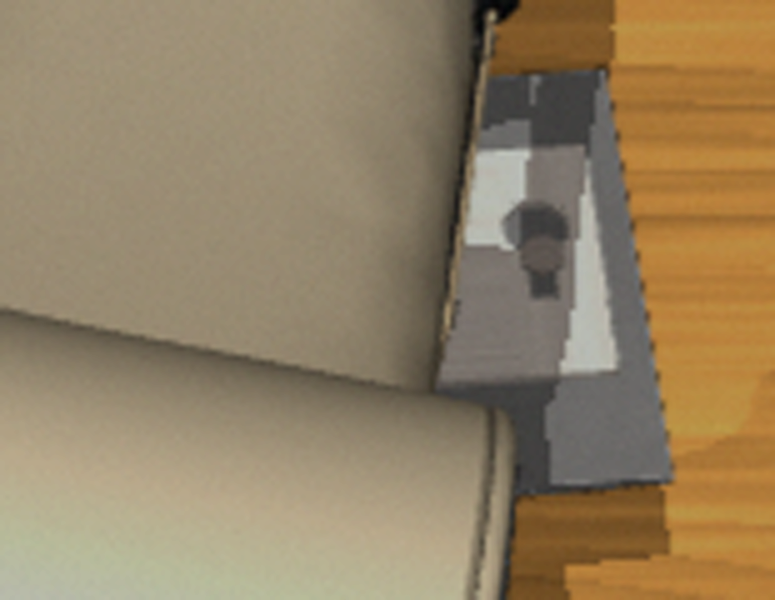

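The push works: the right ear's plate corners moved from (582,120) and (617,342) to (585,147) and (620,373), about 14 mm, with about 2 N of force. I'll push 12 mm more, then measure from the top, scene and wrist cameras.

Call:
{"name": "servo_tool", "arguments": {"rows": [[0,[-2,0,0],[0,0,0]],[0,[-2,0,0],[0,0,0]],[0,[-2,0,0],[0,0,0]],[0,[-2,0,0],[0,0,0]],[0,[-2,0,0],[0,0,0]],[0,[-2,0,0],[0,0,0]],[0,[0,0,0],[0,0,0]]]}}

```text
clock: 6.88
eef_pos: [604.3, -166.7, 83.0]
tcp_rot: [3.141, 0.419, 0.055]
contact_force: [0.2, -0.1, 0.1]
opening: 0.001
```

```bash
python3 go.py face 46 0 22; python3 - <<'E'
from fit import *
b=grab_frame("top")[175:275,355:425];b=cv2.resize(b,(420,600),interpolation=cv2.INTER_CUBIC)
s=grab_frame("scene")[190:310,235:365];s=cv2.resize(s,(380,351),interpolation=cv2.INTER_CUBIC)
s=np.vstack([s,np.zeros((249,380,3),np.uint8)])
w=grab_frame("wrist")[230:400,150:480];w=cv2.resize(w,(380,196));s[380:576]=w
cv2.imwrite("pics/c3.png",np.clip(np.hstack([b,s])*1.6,0,255).astype(np.uint8))
F=FR(p)
for d in(24,27,30):
  for v in([70-d,-95,5],[-40-d,-95,5]):
    print(d,((proj("top",F@v+p[:3])[0]-[355,175]+.5)*6-.5).round())
E
```

```text
t 6.88 F [ 0.2 -0.1  0.1] op 0.001
now face [53.8  0.5 21.7] tgt world [ 597.4 -167.6   86.4] now [ 604.3 -166.7   83. ]
rot [-0.  -0.  -0.2] shift [-7.8  0.5 -0.3]
24 [227. 172.]
24 [269. 445.]
27 [228. 179.]
27 [271. 453.]
30 [229. 186.]
30 [272. 461.]
```

View pics/c3.png

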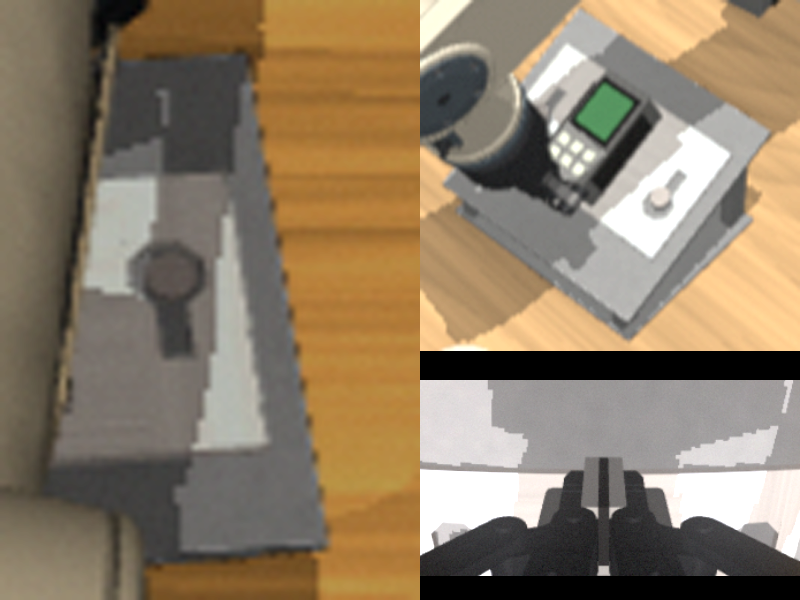

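The plate corners sit at about (230,174) and (269,445), i.e. roughly 25 mm of travel. 5 mm more is needed.

Call:
{"name": "servo_tool", "arguments": {"rows": [[0,[-2,0,0],[0,0,0]],[0,[-2,0,0],[0,0,0]],[0,[-1,0,0],[0,0,0]],[0,[0,0,0],[0,0,0]],[0,[8,0,0],[0,0,0]],[0,[40,0,0],[0,0,0]],[0,[0,0,-60],[0,0,0]],[0,[0,0,-60],[0,0,0]]]}}

```text
clock: 8.02
eef_pos: [692.8, -161.4, 174.9]
tcp_rot: [3.141, 0.421, 0.056]
contact_force: [0.8, -0.4, 0.6]
opening: -0.002
```

Call:
{"name": "servo_tool", "arguments": {"rows": [[85,[55,0,-40],[0,0,0]],[85,[55,0,-30],[0,0,0]],[85,[0,-60,0],[0,0,0]],[85,[0,-60,0],[0,0,0]],[85,[0,-60,0],[0,0,0]],[85,[0,-60,0],[0,0,0]],[85,[0,0,0],[0,0,0]]]}}

```text
clock: 8.9
eef_pos: [797.8, 90.4, 192.3]
tcp_rot: [-3.141, 0.419, 0.062]
contact_force: [-0.3, -0.6, -0.3]
opening: 0.998
```

```bash
python3 go.py face -15 0 80; python3 - <<'E'
from fit import *
c=grab_frame("top")[170:290,275:430];c=cv2.resize(c,None,fx=5,fy=5,interpolation=cv2.INTER_CUBIC);cv2.imwrite("pics/tc4.png",np.clip(c*1.6,0,255).astype(np.uint8))
E
```

```text
t 8.9 F [-0.3 -0.6 -0.3] op 0.998
now face [199.6 245.7 206.3] tgt world [ 565.3 -169.5  164.2] now [797.8  90.4 192.3]
rot [0.  0.  0.1] shift [-214.6  245.7  126.3]
```

View pics/tc4.png

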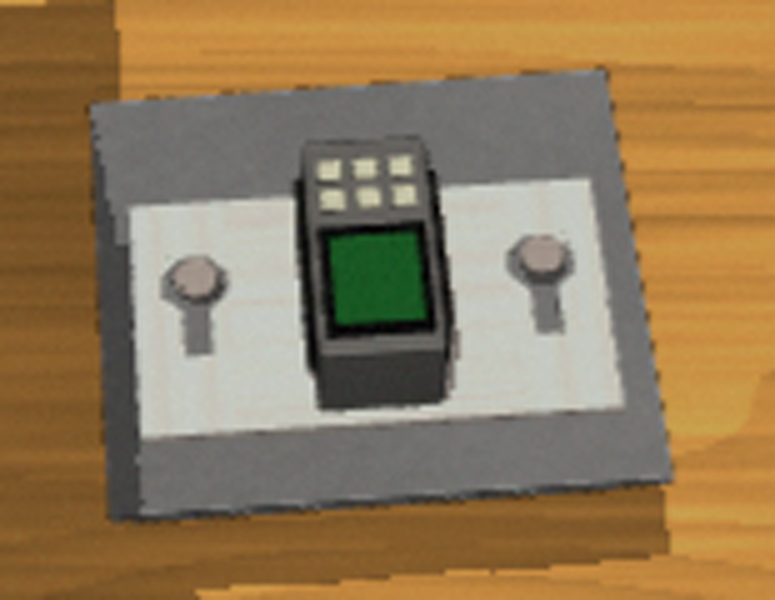

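The stud heads now stand in the wide ends, at (195,280) and (542,257). The plate corners are (129,206), (589,180), (624,408) and (142,438). I'll fit the offset from these.

```bash
python3 - <<'E'
from fit import *
F=FR(p)
U2=px([[129,206],[589,180],[624,408],[142,438]]);P=np.array([[55,95,-20],[55,-95,-20],[-55,-95,-20],[-55,95,-20]])
q=least_squares(lambda q:(proj("top",(P@R.from_euler("z",q[2]).as_matrix().T+[q[0],q[1],25])@F.T+p[:3])-U2).ravel(),[-15,0,0]).x
q0=least_squares(lambda q:(proj("top",(P@R.from_euler("z",q[2]).as_matrix().T+[q[0],q[1],25])@F.T+p[:3])-U[6:]).ravel(),[15,0,0]).x
print(q,q0,np.degrees(q[2]))
E
python3 go.py face -15 0 110
```

```text
[-1.40025920e+01  4.46316047e-01 -4.16310320e-03] [ 1.57005124e+01 -2.07302672e-01  2.92140653e-03] -0.23852824295501135
t 8.95 F [-0.5 -0.2 -0.4] op 0.996
now face [199.8 242.6 206.4] tgt world [ 577.5 -168.7  191.6] now [798.1  87.3 192.3]
rot [ 0.1  0.  -0. ] shift [-214.8  242.6   96.4]
```

Call:
{"name": "servo_tool", "arguments": {"rows": [[85,[-36,40.5,0],[0,0,0]],[85,[-36,40.5,0],[0,0,0]],[85,[-36,40.5,0],[0,0,0]],[85,[-36,40.5,0],[0,0,0]],[85,[-36,40.5,0],[0,0,0]],[85,[-34.5,40,0],[0,0,0]],[85,[0,0,48],[0,0,0]],[85,[0,0,48],[0,0,0]]]}}

```text
clock: 9.95
eef_pos: [576.5, -173.2, 192.1]
tcp_rot: [3.14, 0.416, 0.052]
contact_force: [-0.2, 0.6, -0.2]
opening: 0.99
```

Call:
{"name": "servo_tool", "arguments": {"rows": [[85,[0,0,0],[0,0,0]],[85,[0,0,0],[0,0,0]]]}}

```text
clock: 10.2
eef_pos: [578.6, -171.6, 193.8]
tcp_rot: [3.14, 0.416, 0.054]
contact_force: [1.7, 0.3, 0.9]
opening: 0.994
```

```bash
python3 go.py face -14.5 0 13;python3 - <<'E'
from h import *
cv2.imwrite("pics/w5.png",grab_frame("wrist"))
E
```

```text
t 10.2 F [1.7 0.3 0.9] op 0.994
now face [-15.   -3.  112.4] tgt world [ 538.5 -171.   102.8] now [ 578.6 -171.6  193.8]
rot [-0.  -0.1 -0.3] shift [ 0.5 -3.  99.4]
```

View pics/w5.png

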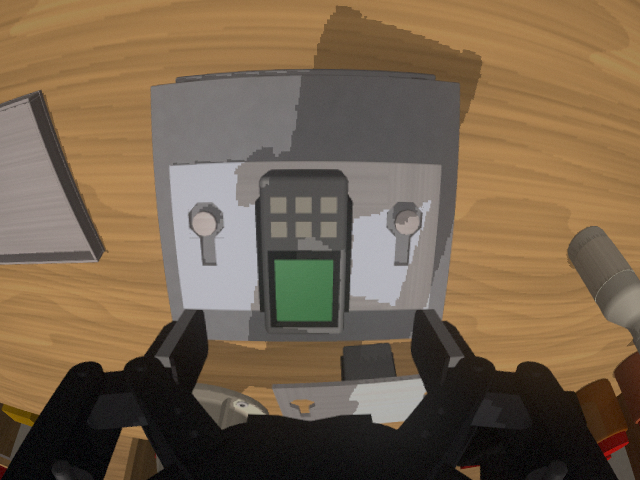

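The wrist view shows both stud heads centred in the wide ends, at (205,222) and (407,220). The finger midpoint (316) is about 3 mm right of the case (305), which agrees with the fit. I'll correct that and descend.

Call:
{"name": "servo_tool", "arguments": {"rows": [[85,[0.5,-3,25],[0,0,0]],[85,[0,0,25],[0,0,0]],[85,[0,0,20],[0,0,0]],[85,[0,0,15],[0,0,0]],[85,[0,0,9],[0,0,0]],[85,[0,0,0],[0,0,0]],[85,[0,0,0],[0,0,0]]]}}

```text
clock: 11.12
eef_pos: [540.3, -170.0, 106.8]
tcp_rot: [3.14, 0.417, 0.055]
contact_force: [0.8, -0.6, 0.4]
opening: 0.993
```

```bash
python3 go.py face -14.5 0.4 13
```

```text
t 11.12 F [ 0.8 -0.6  0.4] op 0.993
now face [-14.5   0.9  17.4] tgt world [ 538.5 -170.6  102.8] now [ 540.3 -170.   106.8]
rot [-0.  -0.1 -0.2] shift [0.  0.5 4.4]
```

Call:
{"name": "servo_tool", "arguments": {"rows": [[85,[0,0.5,3.5],[0,0,0]],[70,[0,0,0],[0,0,0]],[62,[0,0,0],[0,0,0]],[58,[0,0,0],[0,0,0]],[50,[0,0,0],[0,0,0]],[40,[0,0,0],[0,0,0]],[40,[0,0,0],[0,0,0]],[40,[0,0,0],[0,0,0]]], "force": 35}}

```text
clock: 12.12
eef_pos: [538.4, -170.6, 103.1]
tcp_rot: [3.14, 0.417, 0.055]
contact_force: [1.4, -0.4, 1.9]
opening: 0.651
```

```bash
python3 go.py face -14.5 0.4 30
```

```text
t 12.12 F [ 1.4 -0.4  1.9] op 0.651
now face [-14.7   0.4  13.2] tgt world [ 545.4 -170.2  118.3] now [ 538.4 -170.6  103.1]
rot [-0.  -0.1 -0.2] shift [  0.2   0.  -16.8]
```

Opening is 55.6 mm, so it is gripped. Next, a slow lift square to the plate, watching the force.

Call:
{"name": "servo_tool", "arguments": {"rows": [[40,[0,0,-1.5],[0,0,0]],[40,[0,0,-1.5],[0,0,0]],[40,[0,0,-1.5],[0,0,0]],[40,[0,0,-1.5],[0,0,0]]]}}

```text
clock: 12.62
eef_pos: [540.4, -170.3, 108.4]
tcp_rot: [3.141, 0.418, 0.055]
contact_force: [0.6, 0.2, -3.4]
opening: 0.649
```

Call:
{"name": "servo_tool", "arguments": {"rows": [[40,[0,0,-3],[0,0,0]],[40,[0,0,-3],[0,0,0]],[40,[0,0,-3],[0,0,0]],[40,[0,0,-3],[0,0,0]],[40,[0,0,0],[0,0,0]]]}}

```text
clock: 13.25
eef_pos: [545.7, -170.1, 119.7]
tcp_rot: [3.14, 0.418, 0.055]
contact_force: [-0.8, 0.7, -2.9]
opening: 0.653
```

Call:
{"name": "servo_tool", "arguments": {"rows": [[40,[0,0,-8],[0,0,0]],[40,[0,0,-15],[0,0,0]],[40,[0,0,-20],[0,0,0]],[40,[0,0,-20],[0,0,0]],[40,[0,0,0],[0,0,0]]]}}

```text
clock: 13.88
eef_pos: [572.7, -168.8, 178.9]
tcp_rot: [3.139, 0.414, 0.055]
contact_force: [0.5, -0.6, -3.3]
opening: 0.657
```

```bash
python3 go.py world 512 207 250 0.093;python3 - <<'E'
from h import *
cv2.imwrite("pics/w6.png",grab_frame("wrist"))
E
```

```text
t 13.88 F [ 0.5 -0.6 -3.3] op 0.657
now face [-14.2   0.2  96.5] tgt world [512. 207. 250.] now [ 572.7 -168.8  178.9]
rot [-0.3 23.7 -2.1] shift [ -25.5 -379.8  -71.1]
```

View pics/w6.png

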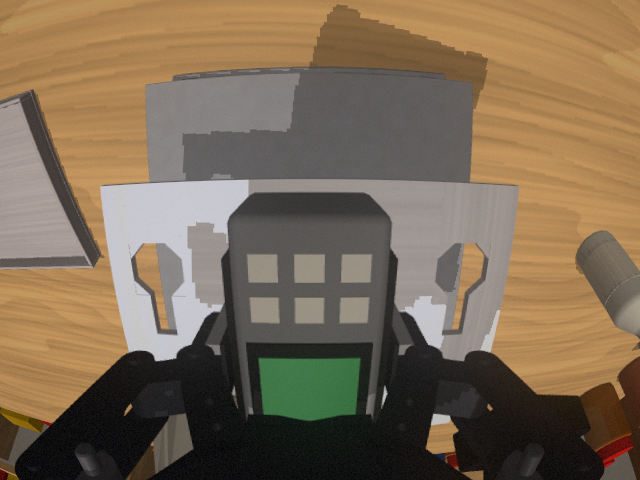

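Display held squarely, both slots clear of the studs, wrist force about 3.4 N (its own weight). Next: raise, level it, and carry it over to the tray.

Call:
{"name": "servo_tool", "arguments": {"rows": [[40,[0,0,-30],[0,0,0]],[40,[0,0,-30],[-0.1,6,-0.5]],[40,[0,-20,0],[-0.1,6,-0.5]],[40,[0,-40,0],[-0.1,6,-0.5]],[40,[0,-40,0],[0,5.7,-0.6]],[40,[0,-45,0],[0,0,0]],[40,[0,-45,0],[0,0,0]],[40,[0,-45,0],[0,0,0]]]}}

```text
clock: 14.92
eef_pos: [573.9, 68.0, 231.4]
tcp_rot: [-3.14, 0.006, 0.092]
contact_force: [0.4, 0.8, -2.1]
opening: 0.652
```

```bash
python3 go.py world 512 207 100 0.093
```

```text
t 14.93 F [ 0.4  0.8 -2.1] op 0.652
now face [-21.7 236.5 150.6] tgt world [512. 207. 100.] now [573.9  68.  231.4]
rot [-0.1  0.4 -0. ] shift [ -48.7 -144.2  131.4]
```

Call:
{"name": "servo_tool", "arguments": {"rows": [[40,[-12,-36,0],[0,0.4,0]],[40,[-12,-36,0],[0,0,0]],[40,[-12,-36,20],[0,0,0]],[40,[-12,-33,25],[0,0,0]],[40,[0,0,40],[0,0,0]],[40,[0,0,45],[0,0,0]],[40,[0,0,0],[0,0,0]],[40,[0,0,0],[0,0,0]]]}}

```text
clock: 15.92
eef_pos: [515.1, 203.1, 103.2]
tcp_rot: [-3.14, -0.003, 0.092]
contact_force: [-0.7, -1.0, -2.9]
opening: 0.649
```

```bash
python3 go.py world 512 207 20 0.093;python3 - <<'E'
from h import *
cv2.imwrite("pics/w7.png",grab_frame("wrist"))
E
```

```text
t 15.93 F [-0.7 -1.  -2.9] op 0.649
now face [-15.9 374.8  12.9] tgt world [512. 207.  20.] now [515.1 203.1 103.2]
rot [-0.1 -0.2 -0. ] shift [-2.8 -4.2 83.2]
```

View pics/w7.png

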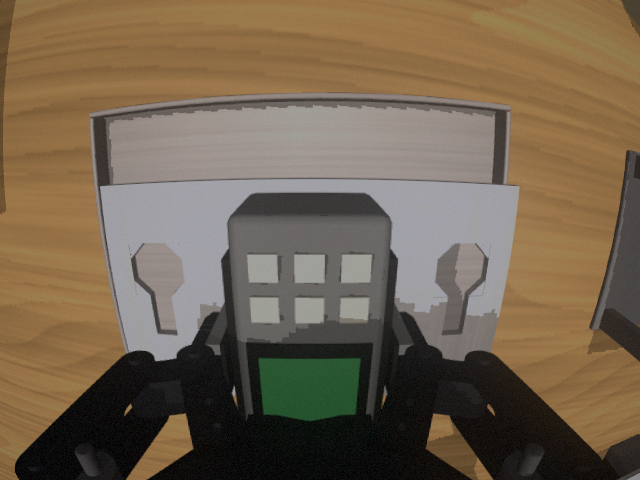

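The plate is parallel to the tray (tray rim x=91–509, plate 101–519); the remaining offset of about 4 mm to the left agrees with the fit. Lowering.

Call:
{"name": "servo_tool", "arguments": {"rows": [[40,[-2.5,-4,20],[0,-0.2,0]],[40,[0,0,25],[0,0,0]],[40,[0,0,18],[0,0,0]],[40,[0,0,10],[0,0,0]],[40,[0,0,4],[0,0,0]],[40,[0,0,0],[0,0,0]],[40,[0,0,0],[0,0,0]]]}}

```text
clock: 16.85
eef_pos: [512.3, 207.1, 25.8]
tcp_rot: [-3.14, 0.0, 0.093]
contact_force: [-0.0, -0.3, -3.3]
opening: 0.649
```

Call:
{"name": "servo_tool", "arguments": {"rows": [[40,[0,0,1.5],[0,0,0]],[40,[0,0,1.5],[0,0,0]],[40,[0,0,1],[0,0,0]],[40,[0,0,0],[0,0,0]],[40,[0,0,0],[0,0,0]]]}}

```text
clock: 17.48
eef_pos: [511.9, 207.0, 21.2]
tcp_rot: [-3.14, 0.001, 0.093]
contact_force: [0.9, -0.7, -3.3]
opening: 0.653
```

Call:
{"name": "servo_tool", "arguments": {"rows": [[40,[0,0,1],[0,0,0]],[40,[0,0,1],[0,0,0]],[40,[0,0,0],[0,0,0]],[40,[0,0,0],[0,0,0]]]}}

```text
clock: 17.98
eef_pos: [511.9, 207.0, 19.2]
tcp_rot: [-3.14, 0.001, 0.093]
contact_force: [0.3, -0.3, -3.6]
opening: 0.651
```

Call:
{"name": "servo_tool", "arguments": {"rows": [[40,[0,0,0.7],[0,0,0]],[40,[0,0,0],[0,0,0]],[40,[0,0,0],[0,0,0]]]}}

```text
clock: 18.35
eef_pos: [511.9, 207.0, 18.5]
tcp_rot: [-3.14, 0.001, 0.093]
contact_force: [-0.0, -0.2, -2.2]
opening: 0.647
```

Call:
{"name": "servo_tool", "arguments": {"rows": [[40,[0,0,0.7],[0,0,0]],[40,[0,0,0],[0,0,0]],[40,[0,0,0],[0,0,0]]]}}

```text
clock: 18.73
eef_pos: [511.9, 207.0, 17.8]
tcp_rot: [-3.14, 0.001, 0.093]
contact_force: [1.0, -0.6, -2.5]
opening: 0.648
```

Call:
{"name": "servo_tool", "arguments": {"rows": [[40,[0,0,0.6],[0,0,0]],[40,[0,0,0],[0,0,0]],[40,[0,0,0],[0,0,0]]]}}

```text
clock: 19.1
eef_pos: [511.9, 206.9, 17.2]
tcp_rot: [-3.14, 0.001, 0.093]
contact_force: [0.0, 0.7, -2.6]
opening: 0.648
```

Call:
{"name": "servo_tool", "arguments": {"rows": [[40,[0,0,0.5],[0,0,0]],[40,[0,0,0],[0,0,0]],[40,[0,0,0],[0,0,0]]]}}

```text
clock: 19.48
eef_pos: [511.9, 207.0, 16.7]
tcp_rot: [-3.14, 0.001, 0.093]
contact_force: [0.1, -0.8, -3.1]
opening: 0.648
```

Call:
{"name": "servo_tool", "arguments": {"rows": [[40,[0,0,0.5],[0,0,0]],[40,[0,0,0],[0,0,0]],[40,[0,0,0],[0,0,0]]]}}

```text
clock: 19.85
eef_pos: [511.9, 207.0, 16.3]
tcp_rot: [-3.14, 0.001, 0.093]
contact_force: [0.0, -0.3, -2.2]
opening: 0.65
```

Call:
{"name": "servo_tool", "arguments": {"rows": [[40,[0,0,0.5],[0,0,0]],[40,[0,0,0],[0,0,0]],[40,[0,0,0],[0,0,0]]]}}

```text
clock: 20.23
eef_pos: [511.9, 207.0, 16.2]
tcp_rot: [-3.14, 0.001, 0.093]
contact_force: [-3.0, -0.7, 5.3]
opening: 0.648
```

Call:
{"name": "servo_tool", "arguments": {"rows": [[40,[0,0,0.5],[0,0,0]],[40,[0,0,0],[0,0,0]],[40,[0,0,0],[0,0,0]]]}}

```text
clock: 20.6
eef_pos: [511.9, 207.0, 16.1]
tcp_rot: [-3.14, 0.001, 0.093]
contact_force: [-4.6, -2.5, 12.4]
opening: 0.649
```

Touchdown: the force reversed to +12 N. I'll ease off the pressing, open the fingers and retreat.

Call:
{"name": "servo_tool", "arguments": {"rows": [[40,[0,0,-0.7],[0,0,0]],[57,[0,0,0],[0,0,0]],[60,[0,0,0],[0,0,0]],[66,[0,0,0],[0,0,0]],[75,[0,0,0],[0,0,0]],[80,[0,0,0],[0,0,0]],[80,[0,0,0],[0,0,0]],[80,[0,0,0],[0,0,0]]]}}

```text
clock: 21.6
eef_pos: [511.9, 207.0, 15.9]
tcp_rot: [-3.14, 0.001, 0.093]
contact_force: [0.1, -0.2, -0.4]
opening: 0.938
```

Call:
{"name": "servo_tool", "arguments": {"rows": [[80,[0,0,-10],[0,0,0]],[80,[0,0,-25],[0,0,0]],[80,[0,0,-40],[0,0,0]],[80,[0,0,-50],[0,0,0]],[80,[0,0,-55],[0,0,0]],[80,[-40,0,-40],[0,0,0]],[80,[-40,0,0],[0,0,0]],[80,[0,0,0],[0,0,0]]]}}

```text
clock: 22.6
eef_pos: [430.3, 198.9, 237.1]
tcp_rot: [-3.14, 0.001, 0.093]
contact_force: [-0.3, -0.7, 0.7]
opening: 0.937
```

```bash
python3 - <<'E'
from fit import *
s=sense();print(s["clock"],s["eef_pos"],s["contact_force"])
a=grab_frame("scene");w=grab_frame("wrist")
cv2.imwrite("pics/f.png",np.hstack([cv2.resize(a,(400,300)),cv2.resize(w,(400,300))]))
for t in("display","jar_a","bottle"):
  for o in boxes_of("scene",t)[:5]: print(t,round(o["conf"],2),world("scene",o["centre"]).round())
E
```

```text
22.6 [430.26949039 198.88739225 237.10666583] [-0.25851977 -0.70245213  0.65727439]
display 0.75 [ 800. -279.   41.]
display 0.69 [520. 221.  11.]
display 0.68 [ 213. -267.   74.]
display 0.53 [528. 234.   1.]
jar_a 0.97 [807. 102. 111.]
jar_a 0.88 [790. -59.  88.]
jar_a 0.23 [520. 217.  11.]
bottle 0.64 [ 482. -515.   94.]
```

View pics/f.png

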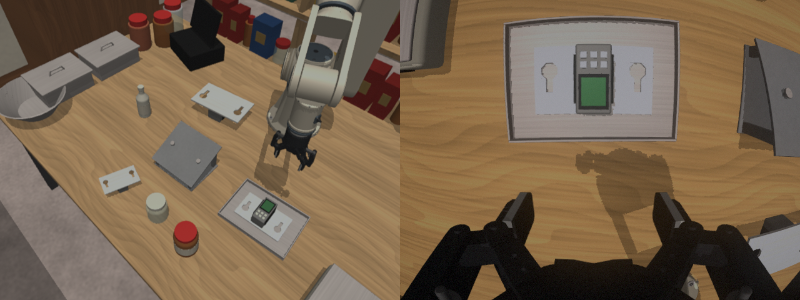

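The display lies flat in the tray, screen up and centred at (594,80) in the wrist half of the picture. The jars and the bottle have not moved, and the gripper is clear.

```bash
python3 -c "from rig import *;print(sign_off())"
```

```text
the job is handed in; nothing more can be done
None
```

The display is off its stand and lying flat, screen up, in the middle of the tray. The job was handed in at about 23 s of the 58 s allowed.

- **Push:** With the fingers closed, I pushed the case's low end about 30 mm up the slope. The force read at each stop was about 2 N or less. A fit from the top camera gave 29.7 mm, and the wrist picture showed both stud heads centred in the wide slot ends.
- **Lift:** I gripped the side pads at 35 N, with the fingers stopping at about 56 mm. Lifting square to the plate, the readings stayed near the display's own weight (about 3.4 N), with no sign of catching.
- **Placing:** I levelled the display and lowered it in small steps. The touchdown force at the tray reached about 12 N, more than intended because the last step was made after it had already touched. I eased off before opening the fingers.
- **Last checks:** The final pictures show the display centred in the tray and the gripper clear. The jars and bottle are at the same places as at the start, within about 3 mm, which is within measuring error.
- **Measurement mismatch:** The tray's outline in the top picture came out about 5 mm shorter than the stated size. This did not affect the centring.

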